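# Shift the bottle roller from second to third and switch it on

### The job

The bottle roller is at rest with its gear lever in the second-gear slot, the left slot on the side near you. By pushing alone, without ever pinching the grip, bring the lever out of that slot, across the H-shaped gate and forward until it is fully home in third, the right slot on the far side. Only then switch the drive on by pressing the near half of the rocker switch all the way down, and leave the bottle on the rollers and the other things on the worktop where they are.

Things in the scene. Friction and masses are not known exactly. Their poses are not given: they have to be found in the camera images.
- roller: Bottle roller, fixed: grey gear case, deck 105 mm over the worktop (x -68 to 68, y -53 to 113 mm); two rollers and an end bracket lead off to its right as far as y = -253 mm, the bottle on them 129 mm high. Origin on the worktop under the gear lever's pivot, which is 70 mm up; x forward (away from the operator), y left, z up. The hood's raised sash crosses above its front, 555 mm up.
- gate: Steel H-gate plate on the deck, 84 (x) x 76 (y) x 5 mm, origin at its centre, 115 mm over the worktop. Two slots along x, 14 mm wide, at y = +15 (left) and -15 mm (right), from x = -27 to +27; cross channel along y at x = -7.5 to 7.5, tooth corners rounded 5 mm. First = left far, second = left near, third = right far, fourth = right near; the cross channel is neutral.
- lever_forward (a joint): Fore-and-aft tilt f of the gear lever, rad: 0 = in neutral, in line with the cross channel, positive = forward (roller's +x), about +-0.43 at the slot ends. It can cross only within about 0.04 of 0 (rounded corners help from 0.1). Shaft 11 mm thick, no spring, friction keeps it where left; 2 to 3 N at the grip moves it.
- lever_across (a joint): Sideways tilt a of the gear lever, rad: positive = right (roller's -y), about -0.32 in the left slot, +0.32 in the right one, stops near +-0.35; same friction. A point r up the lever from its pivot lies at x = r sin f, y = -r sin a cos f, z = 70 mm + r cos a cos f of the roller's axes.
- lever_grip (a point): Centre of the lever's black grip, a rounded upright block 30 x 30 mm and 43 mm high, 85 mm above the pivot along the lever (the grip spans 64 to 107 mm from the pivot). Axes: z along the lever, x to its far face, y to its left face.
- grip_near: Face of the grip towards the operator (-x). Origin at the lever's pivot, the face is 15 mm from the lever's axis, 23 mm wide, 40 mm high. It turns with the lever.
- grip_far: The same, face of the grip away from the operator (+x).
- grip_left: The same, left face of the grip (+y).
- grip_right: The same, right face of the grip (-y).
- drive_switch (a joint): Rocker switch of the drive, rad: 0 = off (far half down, near half up), 0.4 = on (near half fully down). It stays where it is left; about 3.5 N on the near half tips it.
- switch_near_half (a point): The spot to press: top of the near half of the grey rocker (50 mm along x, 22 mm wide) on the deck, left of the gate, 18 mm from its pivot line, which lies along y at x = -15, y = 75, z = 114.5 mm of the roller's axes. Off, this spot is about 124 mm above the worktop; it sinks 7 mm to on.
- sample_bottle: White plastic bottle, 62 mm thick and 120 mm long, lying loose on the two rollers along the roller's y. Origin at the centre of its base, z along its axis. Stays there.
- diluent_bottle: Small white bottle, 37 mm thick and 94 mm high, standing on the worktop behind the rollers. Origin under its centre. A bystander.
- timer: White timer, 61 x 65 x 18 mm, lying on the worktop right of the machine. Origin under its centre. A bystander.
- steel_spatula: Steel micro-spatula, 198 mm long, 10 mm wide, 7 mm high, lying on the worktop right of the machine. Origin under its centre. A bystander.
There are look-alikes about, which are no part of the job. Several things have the shape of the sample_bottle; the one meant has the colours described above.

How it is judged:
By the outcome, as a careful person would: the job done as asked, in the order asked, and still so for the second after the job is handed in, with the robot touching nothing.
It also fails if it takes over 70 s, if anything falls off the work surface, if the arm or the gripper's body presses on something with over 40 N, if the wrist force passes 120 N, or if a joint passes its speed limit or range.

### The arm

A 6-joint arm with a two-finger parallel gripper is mounted at the origin on a cart in front of the work surface, level with it; the furniture and walls round the work are solid. World frame = base frame: x ahead of the robot, y to its left, z up, the work surface at z = 0. Lengths are in m, angles in rad, forces in N, time in s.
With the tool pointing down it reaches from about 0.25 to 0.775 m from the base axis. Payload 4 kg.
Tool frame: the origin (TCP) lies at the very end of the fingers, on their centre line; the grasp point (between the pads) lies 19 mm behind it; z points along the fingers, y is the direction in which the jaws open and shut (so a half turn about z gives the same grasp; the last joint's range is limited). The gripper opens to 94 mm and grips with 3 to 60 N. Pads are 16 mm wide; open, the fingers measure 119 mm over their backs; the gripper's body (75 mm by 177 mm) begins 78 mm behind the grasp point.
Start: joints at [1.052, 0.087, 1.371, -0, 1.684, -0.103], TCP at [0.222, 0.503, 0.168] pointing down, gripper open.
Joint ranges: [-3.1, 3.1], [-0.76, 2.03], [0.27, 2.55], [-1.08, 4.22], [0.17, 2.65], [-2.57, 2.57]. Speed limits (rad/s): [2.79, 2.79, 3.14, 3.14, 3.14, 3.14].

### API

Orientations are given as [roll, pitch, yaw] about the fixed x, y, z axes, in that order (R = Rz(yaw) Ry(pitch) Rx(roll)).
In Python, from bench import robot, snapshot, models gives the robot as it stands.
- The arm moves only by the tool arm_command, never from a script. Its argument "commands" is text: rows parted by semicolons, each of 7 numbers parted by spaces: the shift along the tool's x, y, z in mm, then the turn, a rotation vector about the tool's x, y, z in degrees, then the opening, from 0 (shut) to 1 (fully open). In form: tx ty tz rx ry rz hand; .... A call has 1 to 12 rows; each row shifts and turns the pose as measured when the row begins, along the tool's axes as they then stand; what a row does not reach is not made up. A row lasts 1/8 s, in which the tool goes at most 62.5 mm and 10.7 degrees, less where a joint would pass 70% of its speed; a pose out of reach is approached as far as the arm can. A call is refused whole if a number of a shift passes 62.5 or a number of a turn 10.7, either way. A call with a gripper value outside its range is refused whole. The fingers move at their own pace and stop on an object; the grip force is fixed at half the most. Time passes only in rows, so rows that do not move let the fingers close. It gives the time, the measured TCP pose, the force and the opening at its end, in the units of the state.
- robot.get_obs(): the state, without advancing time (a new reading comes with each control period).
- snapshot(name): name is "scene" or "top"; returns a dict with "img" (480x640x3 uint8, blue, green, red), "camera_matrix" (3x3 intrinsics, pixels), "dist" ([k1, k2, p1, p2, k3] as OpenCV has them; the pictures are not rectified), "origin" and "rotation" of the camera in the world. Camera axes: x right, y down, z forward; pixel columns grow to the right and rows downward; lengths in m; the calibration is good to about 2 mm. A picture is of the moment at which its call begins. There is no depth.
- robot.close_job(): hands the job in, once; it reports no verdict.
Trained networks look in a picture, given as the dict that the camera call returned (one of the last four; its "shot" number tells which), for a name from the list of things; names that differ only in an ending like _2 or _b are one class to them, and where a whole thing is asked for, a point or a joint stands for the part that bears it (a point fixed in the world has none). Each returns a list of dicts, best first, with "conf" (0 to 1); they miss things now and then, are a little off and sometimes report something else, mostly with a low value. They report only what shows in the picture. A call takes as long as a camera call. They do not tell look-alikes from the thing itself.
- models.spot_in(query, picture): "bbox" ([left, top, width, height] as shares, 0 to 1, of the picture: columns of its width, rows of its height, round what is visible of it).
- models.tip_of(query, picture): "centre" ([column, row] as shares, 0 to 1, of the picture: columns of its width, rows of its height: a listed point, or the origin of a listed thing).
The state is a dict: "time": time; "joint_positions": joint angles; "qvel": joint speeds; "joint_torque": joint torques, N m; "tool_pos": TCP position; "ee_rot": TCP orientation; "wrist_force": force on the tool from outside, world axes, zero at the start; "wrist_torque": the same for the moment, N m; "width": finger opening in m.
Only numpy, scipy, OpenCV 4.12 (cv2) and the standard library are available. Lean on these libraries where they do the work, as an engineer would, in place of code of your own. Each camera call takes 0.05 s, during which the arm holds its last target. There are 200 camera calls.

## Working session

There is one attempt and no reset: what is moved stays moved. The work goes in short steps, Python scripts to look and compute and a tool call to move; the robot and the scene stay as the last step left them, time stands still between calls to the robot, and variables do not carry over. Pictures are saved under pics/ and viewed, about 8 in all and at most 12, crops included, and the job is handed in when it is done.

Besides the shell and the picture viewer there is one more tool, called after "Call:" as name(argument=value, ...), one argument or row to a line, values as JSON. arm_command: Moves the arm, as the interface text tells. Its arguments: {"type":"object","properties":{"commands":{"type":"string"}},"required":["commands"]}

```bash
mkdir -p pics
cat > h.py <<'E'
import numpy as np, cv2
from bench import robot, snapshot, models
from scipy.spatial.transform import Rotation as R
def ray(s,share):
    px=np.array([[share[0]*640,share[1]*480]],float).reshape(1,1,2)
    u=cv2.undistortPoints(px,np.array(s['camera_matrix']),np.array(s['dist']))[0,0]
    d=np.array(s['rotation'])@np.array([u[0],u[1],1]); return np.array(s['origin']),d/np.linalg.norm(d)
def atz(s,share,z):
    o,d=ray(s,share); return o+d*(z-o[2])/d[2]
def proj(s,P):
    Rm=np.array(s['rotation']).T; P=np.atleast_2d(P).astype(float)
    return cv2.projectPoints(P,cv2.Rodrigues(Rm)[0],-Rm@np.array(s['origin']),np.array(s['camera_matrix']),np.array(s['dist']))[0][:,0]
def tri(a,b):
    (o1,d1),(o2,d2)=a,b
    t=np.linalg.lstsq(np.c_[d1,-d2],o2-o1,rcond=None)[0]
    p,q=o1+d1*t[0],o2+d2*t[1]; return (p+q)/2,np.linalg.norm(p-q)
E
cat > a.py <<'E'
from h import *
S={n:snapshot(n) for n in('scene','top')}
for n,s in S.items():
    cv2.imwrite(f'pics/{n}0.png',s['img']); print(n,np.round(s['origin'],3),np.round(np.array(s['rotation'])[:,2],2))
for q in ['roller','gate','lever_grip','switch_near_half','sample_bottle','diluent_bottle','timer','steel_spatula']:
    r={n:models.tip_of(q,s) for n,s in S.items()}
    for n in r: print(q,n,[(np.round(np.array(d['centre'])*[640,480]).tolist(),round(d['conf'],2)) for d in r[n][:3]])
    if all(r.values()):
        p,e=tri(*[ray(S[n],r[n][0]['centre']) for n in S]); print('   ',np.round(p,4),round(e,4))
o=robot.get_obs(); print({k:np.round(v,3) for k,v in o.items()})
E
python3 a.py
```

```text
Traceback (most recent call last):
  File "a.py", line 4, in <module>
    cv2.imwrite(f'pics/{n}0.png',s['img']); print(n,np.round(s['origin'],3),np.round(np.array(s['rotation'])[:,2],2))
                                                                                     ~~~~~~~~~~~~~~~~~~~~~~~^^^^^
IndexError: too many indices for array: array is 1-dimensional, but 2 were indexed
```

```bash
python3 -c "
from h import *
for n in('scene','top'):
    s=snapshot(n); print(n,s['origin'],s['rotation'],R.from_euler('xyz',s['rotation']).as_matrix()[:,2] if len(s['rotation'])==3 else 4)
    if len(s['rotation'])==3: print(R.from_rotvec(s['rotation']).as_matrix()[:,2])
"
```

```text
scene [ 0.20689307 -0.36857059  0.76418026] [-2.44666574e+00  4.70003845e-04 -6.51465037e-01] [ 0.38797791  0.50940641 -0.76810042]
[ 0.45258642  0.5532395  -0.69935084]
top [-0.0070364   0.2835587   1.06536405] [-2.58615628 -0.01231684 -1.88047163] [ 0.49904195 -0.17066586 -0.84960597]
[ 0.9507499  -0.04073253 -0.30727105]
```

```bash
sed -i "s/np.array(s\['rotation'\])/R.from_euler('xyz',s['rotation']).as_matrix()/" h.py a.py; python3 a.py
```

```text
scene [ 0.207 -0.369  0.764] [ 0.39  0.51 -0.77]
top [-0.007  0.284  1.065] [ 0.5  -0.17 -0.85]
roller scene [([226.0, 253.0], 0.59)]
roller top [([281.0, 333.0], 0.64)]
    [ 0.4209  0.231  -0.0058] 0.0025
gate scene [([216.0, 215.0], 0.61)]
gate top [([276.0, 313.0], 0.76), ([245.0, 333.0], 0.19)]
    [0.4209 0.2364 0.1102] 0.0019
lever_grip scene [([197.0, 197.0], 0.95)]
lever_grip top [([266.0, 315.0], 0.56), ([279.0, 329.0], 0.23)]
    [0.4005 0.2571 0.1559] 0.0033
switch_near_half scene []
switch_near_half top [([264.0, 317.0], 0.49), ([245.0, 334.0], 0.47)]
sample_bottle scene [([232.0, 245.0], 0.96), ([273.0, 220.0], 0.72), ([359.0, 265.0], 0.7)]
sample_bottle top [([341.0, 232.0], 0.92), ([314.0, 311.0], 0.85), ([271.0, 283.0], 0.75)]
    [0.4186 0.0696 0.2549] 0.1154
diluent_bottle scene [([355.0, 245.0], 0.5)]
diluent_bottle top [([310.0, 234.0], 0.6)]
    [ 0.6664  0.0877 -0.0198] 0.0036
timer scene [([338.0, 380.0], 0.58)]
timer top [([427.0, 282.0], 0.82)]
    [ 0.4356 -0.139   0.0009] 0.0089
steel_spatula scene []
steel_spatula top [([415.0, 226.0], 0.46)]
{'time': np.float64(1.1), 'joint_positions': array([ 1.052,  0.087,  1.371,  0.   ,  1.684, -0.103]), 'qvel': array([-0.   ,  0.001,  0.   ,  0.   , -0.001,  0.001]), 'joint_torque': array([ 0.0000e+00, -3.4006e+01, -3.0260e+01,  7.2000e-02,  2.4000e-02,
       -0.0000e+00]), 'tool_pos': array([0.222, 0.503, 0.168]), 'ee_rot': array([ 3.141, -0.   ,  2.726]), 'wrist_force': array([-1.091, -1.158, -0.745]), 'wrist_torque': array([ 0.019, -0.001, -0.02 ]), 'width': np.float64(0.094)}
```

View pics/scene0.png

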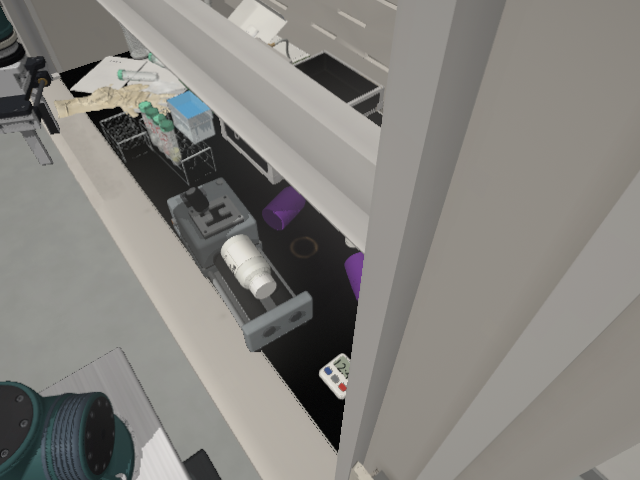

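View pics/top0.png

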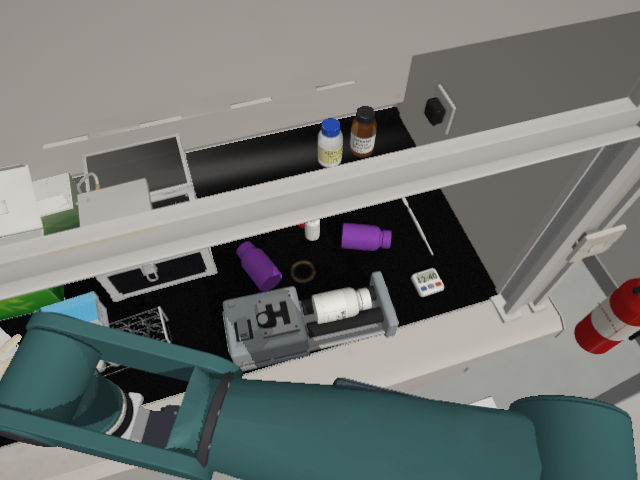

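```bash
python3 -c "
import cv2
a=cv2.imread('pics/top0.png')[275:375,210:410]; b=cv2.imread('pics/scene0.png')[165:275,150:280]
cv2.imwrite('pics/c1.png',cv2.resize(a,None,fx=4,fy=4,interpolation=2)); cv2.imwrite('pics/c2.png',cv2.resize(b,None,fx=5,fy=5,interpolation=2))"
```

```text
(no output)
```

View pics/c1.png

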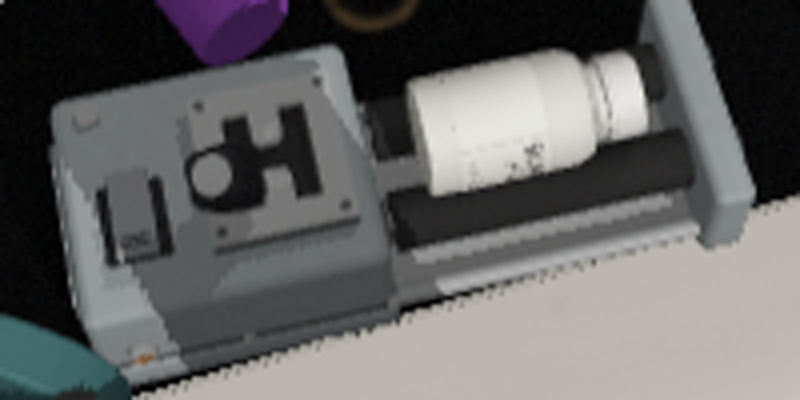

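View pics/c2.png

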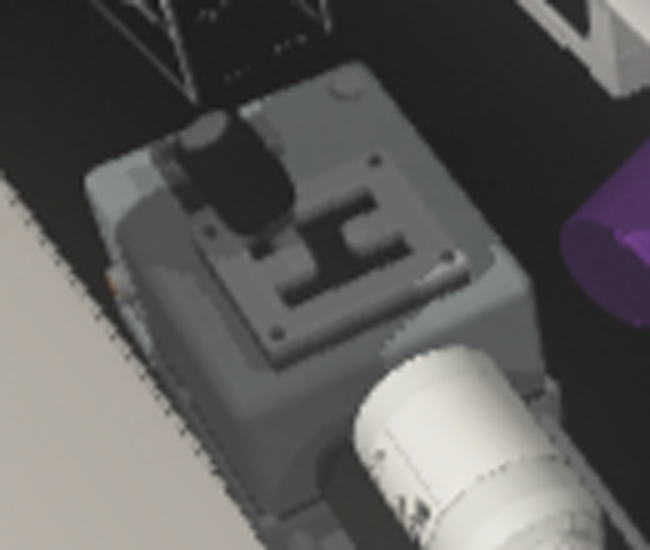

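```bash
cat > fit.py <<'E'
from h import *
from scipy.optimize import least_squares
S={n:snapshot(n) for n in('scene','top')}
m=[('top',325,72,42,-38),('top',185,98,42,38),('top',360,213,-42,-38),('top',215,243,-42,38),('top',283,110,27,-8),('top',303,103,27,-22),('top',323,193,-27,-22),('top',301,199,-27,-8),('top',224,122,27,22),('top',246,117,27,8),
('scene',466,260,42,-38),('scene',272,350,-42,-38),('scene',375,150,42,38),('scene',410,247,27,-22),('scene',402,233,27,-8),('scene',290,306,-27,-22),('scene',281,292,-27,-8),('scene',363,187,27,22),('scene',376,203,27,8)]
def world(p,P):
    c,s=np.cos(p[2]),np.sin(p[2]); P=np.atleast_2d(P)
    return np.c_[p[0]+c*P[:,0]-s*P[:,1],p[1]+s*P[:,0]+c*P[:,1],P[:,2]]
def res(p,full=False):
    r=[]
    for n,u,v,x,y in m:
        px=(np.array([u,v])/4+[210,275]) if n=='top' else (np.array([u,v])/5+[150,165])
        r.append(proj(S[n],world(p,[x/1e3,y/1e3,.1175]))[0]-px)
    return np.array(r) if full else np.ravel(r)
q=least_squares(res,[.42,.234,0.],loss='soft_l1'); print(q.x, np.round(res(q.x,True),1).tolist())
np.save('pose.npy',q.x)
E
python3 fit.py
```

```text
[ 0.41615343  0.23183551 -0.05646428] [[0.4, -1.3], [0.1, 0.2], [0.8, -0.5], [0.2, 0.7], [-1.5, -1.4], [0.1, -1.1], [0.7, -0.4], [-0.5, -0.3], [-0.8, -1.2], [0.3, -1.4], [-0.3, 0.1], [-1.1, 0.6], [0.2, -0.6], [0.2, 0.9], [-1.5, -0.6], [-1.0, 0.8], [-2.4, -0.9], [-0.5, -0.4], [0.1, 0.6]]
```

```bash
cat > go.py <<'E'
import sys
from h import *
p=np.array([.418,.233,-.056])
c,s=np.cos(p[2]),np.sin(p[2]); Q=np.array([[c,-s,0],[s,c,0],[0,0,1]])
o=robot.get_obs(); T=R.from_euler('xyz',o['ee_rot'])
t=Q.T@(np.array(o['tool_pos'])-[p[0],p[1],0])
print('t',round(float(o['time']),2),'roller mm',np.round(t*1e3,1),'F(roller)',np.round(Q.T@o['wrist_force'],1),'q',np.round(o['joint_positions'],2),'w',round(float(o['width']),3))
# goal tool axes: y_t = roller y, z down, x = -roller x
G=R.from_matrix(Q@np.array([[-1,0,0],[0,1,0],[0,0,-1.]]))
print('turn deg',np.round(np.degrees((T.inv()*G).as_rotvec()),1))
if len(sys.argv)>1:
    g=np.array([float(a) for a in sys.argv[1:4]])/1e3
    print('tool shift mm',np.round(T.inv().apply(Q@(g-t))*1e3,1))
E
python3 go.py -90 29 200; python3 -c "
from h import *
s=snapshot('top')
for u,v in [(300,182),(300,212),(150,225),(150,255),(450,147),(450,185)]: print(u,v,np.round(atz(s,(u/640,v/480),.555),3))"
```

```text
t 1.2 roller mm [-210.6  258.8  167.6] F(roller) [-0.1  0.1 -0.5] q [ 1.05  0.09  1.37  0.    1.68 -0.1 ] w 0.094
turn deg [  0.    0.  -20.6]
tool shift mm [-193.8 -172.6  -32.4]
300 182 [0.393 0.18  0.555]
300 212 [0.347 0.193 0.555]
150 225 [0.383 0.376 0.555]
150 255 [0.339 0.382 0.555]
450 147 [ 0.391 -0.036  0.555]
450 185 [ 0.33  -0.007  0.555]
```

Call:
arm_command(
  commands="0 0 -30 0 0 -10.3 0; 0 0 0 0 0 -10.3 0; 0 0 0 0 0 0 0",
)

```text
time: 1.62
tool_pos: [0.222, 0.5029, 0.1979]
ee_rot: [-3.141, -0.0, 3.094]
wrist_force: [0.5, -1.1, -1.0]
width: 0.0673
```

```bash
python3 go.py -200 150 200|tee -a k.txt
```

```text
t 1.62 roller mm [-210.8  258.5  197.9] F(roller) [ 0.6 -1.1 -1. ] q [ 1.05  0.08  1.31 -0.    1.74 -0.47] w 0.067
turn deg [-0.1 -0.   0.5]
tool shift mm [  -9.8 -108.6   -2. ]
```

Call:
arm_command(
  commands="0 -55 0 0 0 0 0; 0 -55 0 0 0 0 0; 0 0 0 0 0 0 0",
)

```text
time: 2.0
tool_pos: [0.2163, 0.3902, 0.1953]
ee_rot: [-3.137, -0.002, 3.086]
wrist_force: [0.3, 0.9, -0.4]
width: 0.0375
```

```bash
python3 go.py -150 100 200|tee -a k.txt
```

```text
t 2.0 roller mm [-210.2  145.7  195.3] F(roller) [ 0.3  0.9 -0.4] q [ 0.94 -0.15  1.54 -0.    1.75 -0.58] w 0.038
turn deg [-0.3 -0.1 -0. ]
tool shift mm [-60.2 -45.7  -4.6]
```

Call:
arm_command(
  commands="0 0 30 0 0 0 0;0 0 0 0 0 0 0",
)

```text
time: 2.25
tool_pos: [0.2166, 0.3912, 0.1653]
ee_rot: [-3.139, -0.001, 3.081]
wrist_force: [-1.3, 0.1, 0.3]
width: 0.0178
```

```bash
python3 go.py -150 100 200|tee -a k.txt; python3 -c "
from h import *
s=snapshot('scene');cv2.imwrite('pics/s2.png',s['img'])
o=robot.get_obs();print(o['joint_positions'],o['tool_pos'])"
```

```text
t 2.25 roller mm [-210.   146.7  165.3] F(roller) [-1.3  0.   0.3] q [ 0.94 -0.14  1.6  -0.    1.69 -0.57] w 0.018
turn deg [-0.1 -0.1 -0.3]
tool shift mm [-60.1 -46.5 -34.6]
[ 9.38513478e-01 -1.42255960e-01  1.59492163e+00 -1.76480205e-04
  1.68783825e+00 -5.71915251e-01] [0.21735694 0.39234226 0.16743603]
```

View pics/s2.png

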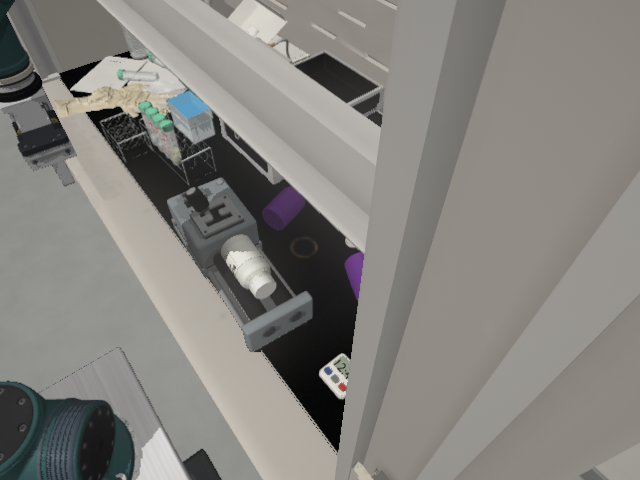

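```bash
python3 -c "
from h import *
t=snapshot('top');s=snapshot('scene')
P=[[.222,.503,.168+d] for d in (0,.1,.2,.3,.4,.5,.6)]
print(np.round(proj(t,P)).tolist()); print('scene now',np.round(proj(s,[[.217,.392,.167+d] for d in (0,.1,.2,.3,.4,.5)])).tolist())
u=np.array([.404,.915])
for r in (0,.04): print(r,np.round(proj(t,[[u[0]*r,u[1]*r,z] for z in (0,.2,.4,.6,.8)])).tolist(), np.round(proj(s,[[u[0]*r,u[1]*r,z] for z in (0,.2,.4,.6)])).tolist())
cv2.imwrite('pics/t2.png',t['img'])
"
```

```text
[[152.0, 446.0], [133.0, 434.0], [110.0, 419.0], [81.0, 400.0], [41.0, 374.0], [-14.0, 338.0], [-98.0, 284.0]]
scene now [[75.0, 194.0], [52.0, 152.0], [23.0, 101.0], [-13.0, 38.0], [-58.0, -43.0], [-117.0, -149.0]]
0 [[454.0, 494.0], [484.0, 482.0], [530.0, 463.0], [611.0, 429.0], [788.0, 354.0]] [[65.0, 473.0], [-6.0, 433.0], [-133.0, 361.0], [-416.0, 195.0]]
0.04 [[433.0, 492.0], [459.0, 479.0], [498.0, 459.0], [567.0, 424.0], [718.0, 347.0]] [[67.0, 447.0], [0.0, 401.0], [-116.0, 321.0], [-364.0, 148.0]]
```

View pics/t2.png

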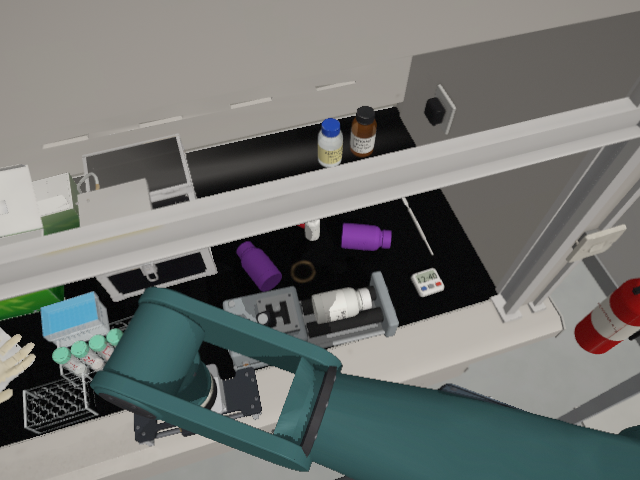

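Run:
```python
a=open('go.py').read()
a=a.replace("G=R.from_matrix(Q@np.array([[-1,0,0],[0,1,0],[0,0,-1.]]))","G=R.from_matrix(Q@np.array([[-1,0,0],[0,1,0],[0,0,-1.]]))*R.from_rotvec([0,-np.radians(35),0])")
open('go.py','w').write(a)
```

Call:
arm_command(
  commands="-10 0 -20 0 -8.75 0 0; -10 0 -10 0 -8.75 0 0; -10 0 -10 0 -8.75 0 0; 0 0 0 0 -8.75 0 0; 0 0 0 0 0 0 0",
)

```text
time: 3.02
tool_pos: [0.2446, 0.3975, 0.2225]
ee_rot: [3.118, 0.632, 3.065]
wrist_force: [0.6, 0.8, -0.2]
width: 0.0001
```

```bash
python3 go.py -95 28 190
```

```text
t 3.02 roller mm [-182.3  154.5  222.5] F(roller) [ 0.6  0.9 -0.2] q [ 1.39 -0.24  1.71 -0.63  1.56 -0.14] w 0.0
turn deg [ 0.7  1.2 -0.9]
tool shift mm [ -53.3 -126.6   76.4]
```

Call:
arm_command(
  commands="-13 -32 19 0.7 1.2 -0.9 0; -13 -32 19 0 0 0 0; -13 -32 19 0 0 0 0; -13 -32 19 0 0 0 0; 0 0 0 0 0 0 0",
)

```text
time: 3.65
tool_pos: [0.3291, 0.2658, 0.1985]
ee_rot: [3.124, 0.611, 3.071]
wrist_force: [0.5, 0.5, -0.7]
width: 0.0002
```

```bash
python3 go.py -85 28 145; python3 -c "
from h import *
s=snapshot('scene');t=snapshot('top')
a=cv2.resize(s['img'][60:300,20:300],None,fx=2,fy=2);b=cv2.resize(t['img'][240:400,180:340],(480,480))
b=cv2.resize(b,(320,480));b=cv2.resize(t['img'][260:380,200:280],(320,480));cv2.imwrite('pics/d3.png',np.hstack([a[:,:480],b]))"
```

```text
t 3.65 roller mm [-90.6  27.8 198.5] F(roller) [ 0.4  0.5 -0.7] q [ 1.01 -0.51  1.94 -0.53  1.41 -0.49] w 0.0
turn deg [ 0.5  0.  -0.7]
tool shift mm [26.1 -0.5 47.1]
```

View pics/d3.png

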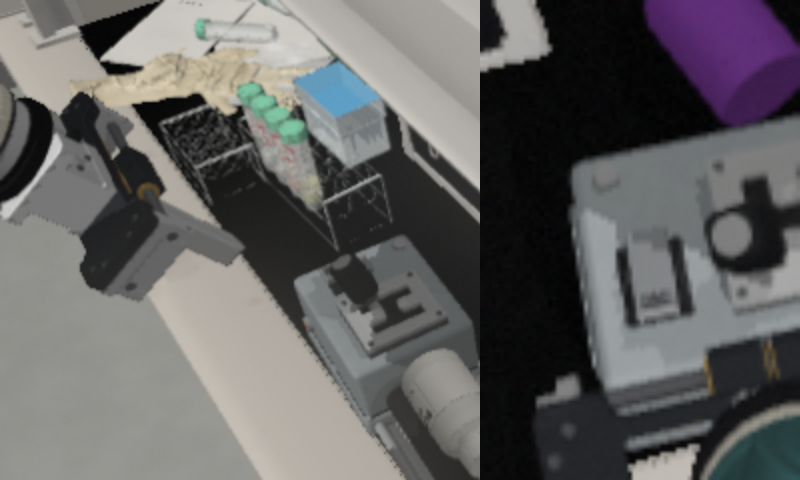

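Call:
arm_command(
  commands="13 0 24 0.5 0 -0.7 0; 13 0 23 0 0 0 0; 0 0 0 0 0 0 0; -8.2 0 5.7 0 0 0 0; -8.2 0 5.7 0 0 0 0; -8.2 0 5.7 0 0 0 0; 0 0 0 0 0 0 0",
)

```text
time: 4.62
tool_pos: [0.3683, 0.2748, 0.1539]
ee_rot: [3.126, 0.616, 3.086]
wrist_force: [0.2, -0.0, -0.2]
width: -0.0001
```

```bash
python3 go.py -27 28 145; python3 -c "
from h import *
for n in ('scene','top'):
    s=snapshot(n);o=robot.get_obs()
    print(n,proj(s,o['tool_pos']),[(np.round(np.array(d['centre'])*[640,480],1).tolist(),round(d['conf'],2)) for d in models.tip_of('lever_grip',s)[:2]])"
```

```text
t 4.62 roller mm [-52.   38.9 153.9] F(roller) [ 0.2 -0.  -0.2] q [ 0.92 -0.44  1.99 -0.52  1.25 -0.52] w -0.0
turn deg [0.9 0.3 0. ]
tool shift mm [-15.3 -11.3  21.5]
scene [[178.02610277 199.22711051]] [([198.5, 196.7], 0.88)]
top [[262.1678667  334.17490841]] [([265.4, 318.7], 0.87), ([241.7, 335.9], 0.48)]
```

Call:
arm_command(
  commands="20 -11 -14 0.9 0.3 0 0; 5 0 7 0 0 0 0;0 0 0 0 0 0 0",
)

```text
time: 5.2
tool_pos: [0.3417, 0.265, 0.1435]
ee_rot: [-3.14, 0.61, 3.089]
wrist_force: [-0.0, -0.3, 0.1]
width: 0.0006
```

```bash
python3 go.py -80 28 145
cat > lev.py <<'E'
from h import *
from scipy.optimize import least_squares
p=np.array([.418,.233,-.056]);c,s_=np.cos(p[2]),np.sin(p[2])
def W(x,y,z): return [p[0]+c*x-s_*y,p[1]+s_*x+c*y,z]
def L(f,a,r=.085): return W(r*np.sin(f),-r*np.sin(a)*np.cos(f),.07+r*np.cos(a)*np.cos(f))
ob=[];I=[]
for n in ('scene','top'):
    s=snapshot(n);d=models.tip_of('lever_grip',s)
    print(n,[(np.round(np.array(q['centre'])*[640,480],1).tolist(),round(q['conf'],2)) for q in d[:2]],'second->',np.round(proj(s,[L(-.43,-.32),L(0,-.32),L(0,.32),L(.43,.32)]),0).tolist())
    if d: ob.append((s,np.array(d[0]['centre'])*[640,480]))
    I.append(s)
if ob:
    q=least_squares(lambda v:np.ravel([proj(s,[L(*v)])[0]-u for s,u in ob]),[-.1,0]);print('f,a',np.round(q.x,3),'res',np.round(q.fun,1))
np.save('last.npy',np.hstack([cv2.resize(I[0]['img'][150:250,150:250],(400,400),interpolation=2),cv2.resize(I[1]['img'][270:370,210:310],(400,400),interpolation=2)]))
E
python3 lev.py
```

```text
t 5.2 roller mm [-78.   27.7 143.5] F(roller) [-0.  -0.3  0.1] q [ 0.98 -0.48  2.02 -0.54  1.29 -0.47] w 0.001
turn deg [ 0.  -0.   0.2]
tool shift mm [ 0.8  0.3 -2.3]
scene [([195.8, 198.3], 0.78)] second-> [[191.0, 204.0], [206.0, 193.0], [219.0, 210.0], [235.0, 204.0]]
top [([267.0, 317.2], 0.87)] second-> [[268.0, 326.0], [263.0, 309.0], [289.0, 303.0], [285.0, 290.0]]
f,a [-0.241 -0.297] res [ 1.5  0.6 -0.4  1.1]
```

```bash
python3 -c "
import numpy as np,cv2;cv2.imwrite('pics/e4.png',np.load('last.npy'))
from lev import L,proj,I
for f in (-.43,-.3,-.24): print(f,[np.round(proj(s,[L(f,-.32,.107)])[0],1) for s in I])"|tail -3
```

```text
-0.43 [array([182.5, 197. ]), array([265.2, 327.6])]
-0.3 [array([188., 192.]), array([262.9, 320.7])]
-0.24 [array([190.8, 189.9]), array([261.9, 317.6])]
```

View pics/e4.png

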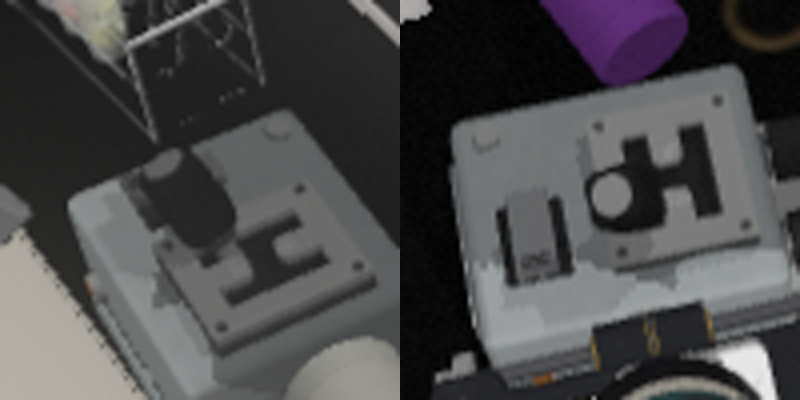

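Call:
arm_command(
  commands="-8 0 5.5 0 0 0 0; -8 0 5.5 0 0 0 0; -8 0 5.5 0 0 0 0; 0 0 0 0 0 0 0",
)

```text
time: 6.1
tool_pos: [0.3739, 0.2634, 0.1454]
ee_rot: [3.141, 0.612, 3.086]
wrist_force: [-0.4, 0.5, -0.4]
width: 0.0001
```

```bash
python3 go.py -24 28 145
```

```text
t 6.1 roller mm [-45.7  27.9 145.4] F(roller) [-0.5  0.4 -0.4] q [ 0.89 -0.44  2.   -0.51  1.24 -0.54] w 0.0
turn deg [0. 0. 0.]
tool shift mm [-17.5   0.1  12.8]
```

Call:
arm_command(
  commands="-4 0 2.9 0 0 0 0; -4 0 2.9 0 0 0 0; -4 0 2.9 0 0 0 0; -3 0 2 0 0 0 0; 0 0 0 0 0 0 0",
)

```text
time: 6.72
tool_pos: [0.3936, 0.2622, 0.1451]
ee_rot: [3.141, 0.611, 3.086]
wrist_force: [0.3, 0.1, -0.7]
width: 0.0003
```

```bash
python3 go.py -22 28 145; python3 lev.py
```

```text
t 6.72 roller mm [-26.   27.8 145.1] F(roller) [ 0.3  0.1 -0.7] q [ 0.84 -0.42  1.99 -0.5   1.2  -0.58] w 0.0
turn deg [0. 0. 0.]
tool shift mm [-3.3  0.2  2.4]
scene [([232.5, 247.4], 0.62), ([199.0, 198.9], 0.59)] second-> [[191.0, 204.0], [206.0, 193.0], [219.0, 210.0], [235.0, 204.0]]
top [([263.2, 317.0], 0.58)] second-> [[268.0, 326.0], [263.0, 309.0], [289.0, 303.0], [285.0, 290.0]]
f,a [-0.145  0.597] res [-14.  -24.   37.5  -8.4]
```

Call:
arm_command(
  commands="-2.5 0 1.7 0 0 0 0; -2.5 0 1.7 0 0 0 0",
)

```text
time: 7.18
tool_pos: [0.3994, 0.2623, 0.1453]
ee_rot: [3.141, 0.611, 3.087]
wrist_force: [-0.1, 0.1, -0.3]
width: 0.0005
```

```bash
python3 go.py -22 28 145; python3 lev.py; python3 -c "
import numpy as np,cv2;cv2.imwrite('pics/e5.png',np.load('last.npy'))"
```

```text
t 7.17 roller mm [-20.2  28.2 145.3] F(roller) [-0.1  0.1 -0.3] q [ 0.82 -0.41  1.98 -0.49  1.19 -0.6 ] w 0.001
turn deg [0.1 0.  0.1]
tool shift mm [ 1.6 -0.2 -0.8]
scene [([194.5, 199.8], 0.75), ([223.3, 249.2], 0.15)] second-> [[191.0, 204.0], [206.0, 193.0], [219.0, 210.0], [235.0, 204.0]]
top [([263.6, 316.0], 0.65)] second-> [[268.0, 326.0], [263.0, 309.0], [289.0, 303.0], [285.0, 290.0]]
f,a [-0.236 -0.35 ] res [ 2.2 -1.8  0.9  2.8]
```

View pics/e5.png

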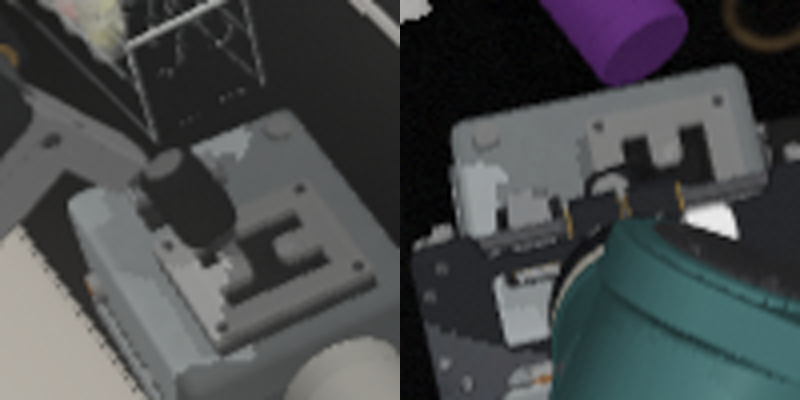

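Run:
```python
from h import *
o=robot.get_obs();Rt=R.from_euler('xyz',o['ee_rot'])
for n in('scene','top'):
    s=snapshot(n)
    for nm,v in [('tcp',[0,0,0]),('+y12',[0,.0125,0]),('-y12',[0,-.0125,0]),('back50',[0,0,-.05])]: 
        px=proj(s,o['tool_pos']+Rt.apply(v))[0]; print(n,nm,np.round(px,1),'crop',np.round((px-([150,150] if n=='scene' else [210,270]))*4))
    print(s['origin'],s['rotation'])
    cv2.imwrite(f'pics/{n}_now.png',s['img'])
```

```text
scene tcp [196.8 199.1] crop [187. 197.]
scene +y12 [194.1 195.4] crop [176. 181.]
scene -y12 [199.6 203. ] crop [198. 212.]
scene back50 [177.9 189.6] crop [112. 158.]
[ 0.20689307 -0.36857059  0.76418026] [-2.44666574e+00  4.70003845e-04 -6.51465037e-01]
top tcp [264.8 319.5] crop [219. 198.]
top +y12 [258.7 320.9] crop [195. 204.]
top -y12 [271.  318.1] crop [244. 192.]
top back50 [265.9 324.5] crop [224. 218.]
[-0.0070364   0.2835587   1.06536405] [-2.58615628 -0.01231684 -1.88047163]
```

```bash
cat > ov.py <<'E'
from h import *
p=np.array([.418,.233,-.056]);c,s_=np.cos(p[2]),np.sin(p[2])
Q=np.array([[c,-s_,0],[s_,c,0],[0,0,1]])
def box(lo,hi): 
    from itertools import product
    P=np.array(list(product(*zip(lo,hi)))); E=[(i,j) for i in range(8) for j in range(i) if np.sum(P[i]!=P[j])==1]; return P,E
def levR(f,a):
    z=np.array([np.sin(f),-np.sin(a)*np.cos(f),np.cos(a)*np.cos(f)]); x=np.array([np.cos(f),np.sin(a)*np.sin(f),-np.cos(a)*np.sin(f)]); return np.c_[x,np.cross(z,x),z]
def draw(fn,f,a,crops):
    o=robot.get_obs();Rt=R.from_euler('xyz',o['ee_rot']);out=[]
    for n,(x0,y0,w) in crops.items():
        s=snapshot(n);k=400/w;im=cv2.resize(s['img'][y0:y0+w,x0:x0+w],(400,400),interpolation=2)
        raw=im.copy()
        P,E=box([-.008,-.0125,-.06],[.008,.0125,0]);A=o['tool_pos']+Rt.apply(P)
        G,_=box([-.015,-.015,.064],[.015,.015,.107]);B=(Q@(levR(f,a)@G.T+[[0],[0],[.07]])).T+[p[0],p[1],0]
        H,_=box([-.042,-.038,.1125],[.042,.038,.1175]);C=(Q@H.T).T+[p[0],p[1],0]
        for V,col in((A,(0,0,255)),(B,(0,255,0)),(C,(255,200,0))):
            u=((proj(s,V)-[x0,y0])*k).astype(int)
            for i,j in E: cv2.line(im,tuple(map(int,u[i])),tuple(map(int,u[j])),col,1)
        out.append(im)
    cv2.imwrite(fn,np.hstack(out))
if __name__=='__main__': draw('pics/o1.png',-.25,-.32,{'scene':(155,150,90),'top':(220,270,90)})
E
python3 ov.py
```

```text
(no output)
```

View pics/o1.png

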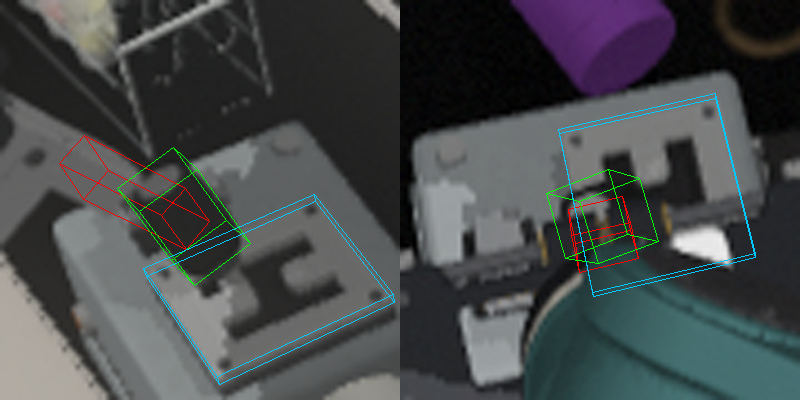

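Run:
```python
import cv2,numpy as np
a=cv2.imread('pics/scene0.png');b=cv2.imread('pics/scene_now.png')
t=a[183:215,186:212]
r=cv2.matchTemplate(b[170:230,170:240],t,cv2.TM_CCOEFF_NORMED);print(cv2.minMaxLoc(r),'unmoved=(16,13)')
for n in ('scene','top'):
    a=cv2.imread(f'pics/{n}0.png');b=cv2.imread(f'pics/{n}_now.png')
    x,y=(170,165) if n=='scene' else (235,285)
    cv2.imwrite(f'pics/z_{n}.png',cv2.resize(b[y:y+50,x:x+50],(400,400),interpolation=cv2.INTER_NEAREST))
cv2.imwrite('pics/z.png',np.hstack([cv2.convertScaleAbs(cv2.imread(f'pics/z_{n}.png'),alpha=1.6,beta=20) for n in('scene','top')]))
```

```text
(-0.6044237017631531, 0.9333235621452332, (44, 8), (16, 13)) unmoved=(16,13)
```

View pics/z.png

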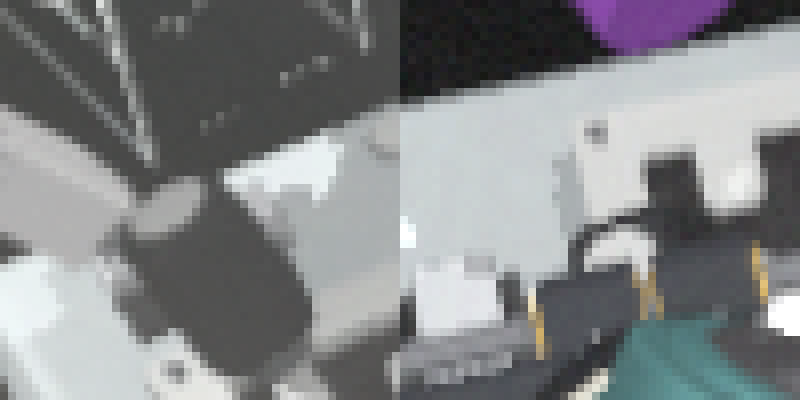

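Run:
```python
from h import *
s=snapshot('scene');t=snapshot('top')
Rt=R.from_euler('xyz',[3.124,.611,3.071]);T=np.array([.3291,.2658,.1985])
for v in [[0,0,0],[.008,.0125,0],[.008,-.0125,0],[-.008,.0125,0],[-.008,-.0125,0],[0,0,-.1],[0,-.025,-.1]]: print(v,np.round((proj(s,T+Rt.apply(v))[0]-[20,60])*2))
```

```text
[0, 0, 0] [269. 267.]
[0.008, 0.0125, 0] [258. 266.]
[0.008, -0.0125, 0] [269. 282.]
[-0.008, 0.0125, 0] [270. 253.]
[-0.008, -0.0125, 0] [280. 269.]
[0, 0, -0.1] [173. 223.]
[0, -0.025, -0.1] [183. 241.]
```

Call:
arm_command(
  commands="14 0 -9 0 0 0 0; 14 0 -9 0 0 0 0; 12 0 -8 0 0 0 0; 6 0 8 0 0 0 0; 0 0 0 0 0 0 0",
)

```text
time: 8.3
tool_pos: [0.3503, 0.2648, 0.1328]
ee_rot: [3.141, 0.612, 3.087]
wrist_force: [-0.0, -0.0, 0.8]
width: 0.0004
```

```bash
python3 go.py -75 28 125
cat > tip.py <<'E'
from h import *
o=robot.get_obs();Rt=R.from_euler('xyz',o['ee_rot']);s=snapshot('scene');cv2.imwrite('pics/tip.png',s['img'])
d=cv2.absdiff(s['img'],cv2.imread('pics/scene0.png')).max(2)>25
from ov import box
for L in (0,.01,.02,.03,.04):
    P,E=box([-.008,-.0125,-.06-L],[.008,.0125,-L]);h=cv2.convexHull(proj(s,o['tool_pos']+Rt.apply(P)).astype(np.float32)).astype(int)
    m=np.zeros((480,640),np.uint8);cv2.fillConvexPoly(m,h,1);print(L,'share changed',round(d[m>0].mean(),2),'maxcol',h[:,0,0].max())
u0=proj(s,o['tool_pos'])[0]; print('tcp px',u0)
y0,x0=int(u0[1])-25,int(u0[0])-45
for r in d[y0:y0+45,x0:x0+70]: print(''.join('#' if v else '.' for v in r))
print(x0,y0)
E
python3 tip.py
```

```text
t 8.3 roller mm [-69.4  27.9 132.8] F(roller) [-0.  -0.1  0.8] q [ 0.95 -0.46  2.04 -0.54  1.25 -0.47] w 0.0
turn deg [0.1 0.  0.1]
tool shift mm [9.1 0.1 3.1]
0 share changed 0.52 maxcol 179
0.01 share changed 0.58 maxcol 175
0.02 share changed 0.69 maxcol 171
0.03 share changed 0.81 maxcol 167
0.04 share changed 0.91 maxcol 163
tcp px [174.51185864 214.00828239]
########..............................................................
##########............................................................
############..........................................................
##############........................................................
################......................................................
###############...#...................................................
#################.###.................................................
##################.####...............................................
###################.#####.............................................
##################..#######...........................................
####################.##
[... 1769 characters left out ...]
...............................#########.............
.................................................#########............
.................................................#########......#.....
..................................................########..#.###.....
..................................................#################...
..................................................####################
...................................................###################
...................................................###################
....................................................##################
.....................................................#################
129 189
```

Run:
```python
from h import *
s=snapshot('scene');bg=s['img'];T=np.array([.222,.503,.168]);Rt=R.from_euler('xyz',[3.141,0,2.726])
for v in ([0,0,0],[0,.047,0],[0,-.047,0],[0,-.0595,0],[0,.0595,0]): print(v,np.round(proj(s,[T+Rt.apply(v),T+Rt.apply(v)+[0,0,.05]])).tolist())
d=cv2.absdiff(bg,cv2.imread('pics/scene0.png')).max(2)>25
for r in d[100:185,10:85]: print(''.join('#' if v else '.' for v in r))
```

```text
[0, 0, 0] [[59.0, 162.0], [48.0, 142.0]]
[0, 0.047, 0] [[62.0, 147.0], [51.0, 127.0]]
[0, -0.047, 0] [[56.0, 177.0], [45.0, 157.0]]
[0, -0.0595, 0] [[56.0, 181.0], [44.0, 161.0]]
[0, 0.0595, 0] [[63.0, 143.0], [52.0, 124.0]]
####################..##############.......................................
#####################.###############......................................
######################.##############......................................
######################.###############.....................................
######################################.....................................
#######################################....................................
#######################################....................................
########################################...................................
########################################...................................
#########################################..................................
#########################################..................................
#######################################
[... 4884 characters left out ...]
#########.######
.............##################.##.##..##########################.#.#######
...............##############.##...##.############################.########
.................##########..##...##.######################################
......................###..#..################################.##.#########
..........................######################################..#########
............................####################################.##########
............................######.############################.###########
...................................###########################..#...#######
....................................#########################.#####.#######
```

Run:
```python
from h import *
from ov import box
o=robot.get_obs();Rt=R.from_euler('xyz',o['ee_rot']);s=snapshot('scene')
x0,y0,w=140,180,80
g=(255*(s['img']/255.)**.45).astype(np.uint8)[y0:y0+60,x0:x0+w]
a=cv2.resize(g,(800,600),interpolation=2)
P,E=box([-.008,-.0125,-.06],[.008,.0125,0]);u=((proj(s,o['tool_pos']+Rt.apply(P))-[x0,y0])*10).astype(int)
for i,j in E: cv2.line(a,tuple(map(int,u[i])),tuple(map(int,u[j])),(0,0,255),1)
cv2.imwrite('pics/g.png',a)
```

```text
(no output)
```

View pics/g.png

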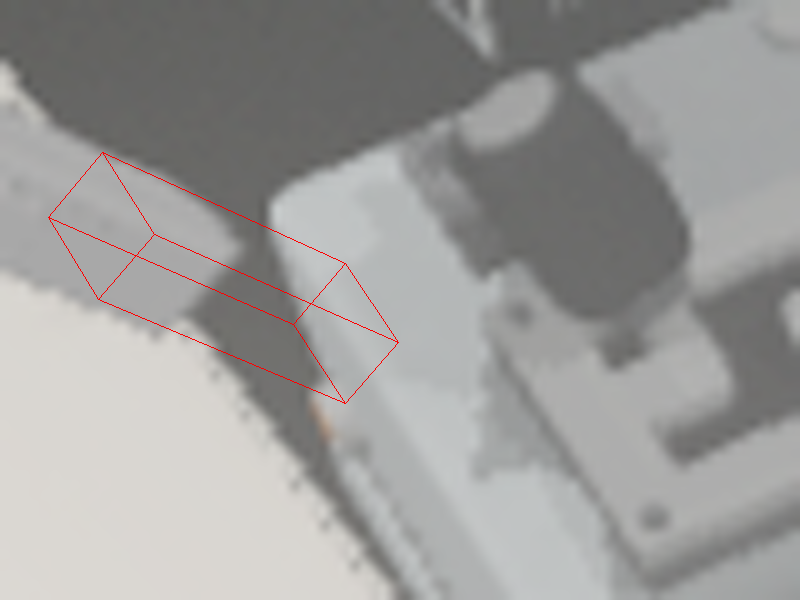

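```bash
sed -i "s/^t=Q.T@(np.array(o\['tool_pos'\])-/t=Q.T@(np.array(o['tool_pos'])-.036*T.as_matrix()[:,2]-/" go.py; python3 go.py -65 28 143
cat > trk.py <<'E'
# track the lever cap + grip by template (from the start picture), scene view
from h import *
import sys
s=snapshot('scene');a=cv2.imread('pics/scene0.png');t=a[186:212,186:210]
cv2.imwrite('pics/trk.png',s['img'])
r=cv2.matchTemplate(s['img'][160:240,160:270],t,cv2.TM_CCOEFF_NORMED);_,v,_,l=cv2.minMaxLoc(r);print('grip shift px',l[0]-26,l[1]-26,round(v,2))
E
python3 trk.py
```

```text
t 8.45 roller mm [-89.4  28.3 163.7] F(roller) [ 0.2 -0.4  0.2] q [ 0.95 -0.46  2.04 -0.54  1.25 -0.47] w 0.0
turn deg [ 0.1  0.1 -0. ]
tool shift mm [-8.1 -0.4 31. ]
grip shift px 0 0 0.96
```

Call:
arm_command(
  commands="-2.7 0 10 0 0 0 0; -2.7 0 10 0 0 0 0; -2.7 0 10 0 0 0 0; 0 0 0 0 0 0 0; -4 0 2.8 0 0 0 0; -4 0 2.8 0 0 0 0; -4 0 2.8 0 0 0 0",
)

```text
time: 9.38
tool_pos: [0.3928, 0.2627, 0.1132]
ee_rot: [3.139, 0.613, 3.083]
wrist_force: [-0.8, 1.0, 1.0]
width: 0.0006
```

```bash
python3 go.py -30 28 145; python3 trk.py
```

```text
t 9.38 roller mm [-47.5  28.2 142.7] F(roller) [-0.8  0.9  1. ] q [ 0.84 -0.4   2.04 -0.52  1.14 -0.54] w 0.001
turn deg [ 0.1  0.1 -0.1]
tool shift mm [-15.6  -0.1   8.2]
grip shift px 0 0 0.94
```

Call:
arm_command(
  commands="-4 0 2.5 0 0 0 0; -4 0 2.5 0 0 0 0",
)

```text
time: 9.68
tool_pos: [0.4028, 0.2625, 0.1141]
ee_rot: [3.137, 0.613, 3.083]
wrist_force: [-2.4, 0.1, 0.1]
width: 0.0002
```

```bash
python3 go.py -30 28 145; python3 trk.py
```

```text
t 9.68 roller mm [-37.6  28.5 143.6] F(roller) [-2.4 -0.1  0.1] q [ 0.82 -0.38  2.03 -0.51  1.13 -0.56] w 0.0
turn deg [ 0.2  0.1 -0.1]
tool shift mm [-7.  -0.5  3.2]
grip shift px 3 -1 0.85
```

Call:
arm_command(
  commands="-3 0 2 0 0 0 0; -3 0 2 0 0 0 0",
)

```text
time: 9.98
tool_pos: [0.4108, 0.2624, 0.1148]
ee_rot: [3.137, 0.613, 3.083]
wrist_force: [-1.9, 0.4, 1.0]
width: 0.0003
```

```bash
python3 go.py -22 28 145; python3 trk.py
```

```text
t 9.97 roller mm [-29.6  28.8 144.3] F(roller) [-2.   0.3  1. ] q [ 0.8  -0.37  2.02 -0.5   1.11 -0.58] w 0.0
turn deg [ 0.2  0.2 -0.1]
tool shift mm [-6.6 -0.8  3.8]
grip shift px 6 -3 0.76
```

Call:
arm_command(
  commands="-2.5 -0.5 1.6 0 0 0 0; -2 0 1.2 0 0 0 0; 0 0 0 0 0 0 0",
)

```text
time: 10.4
tool_pos: [0.417, 0.262, 0.1156]
ee_rot: [3.135, 0.614, 3.082]
wrist_force: [-1.3, 0.1, 1.2]
width: 0.0005
```

```bash
python3 go.py -22 28 145; python3 trk.py; python3 lev.py; python3 -c "
from lev import L,proj,I
print([[np.round(proj(I[0],[L(f,-.32,r)])[0]-proj(I[0],[L(-.25,-.32,r)])[0],1).tolist() for f in (-.1,-.05,0,.05)] for r in(.085,.1)])
"|tail -1
```

```text
t 10.4 roller mm [-23.4  28.7 145.1] F(roller) [-1.3 -0.   1.2] q [ 0.78 -0.37  2.01 -0.5   1.11 -0.59] w 0.001
turn deg [ 0.2  0.2 -0.2]
tool shift mm [-1.1 -0.7  0.8]
grip shift px 10 -5 0.69
scene [([205.5, 191.2], 0.72)] second-> [[191.0, 204.0], [206.0, 193.0], [219.0, 210.0], [235.0, 204.0]]
top [([264.6, 305.7], 0.61)] second-> [[268.0, 326.0], [263.0, 309.0], [289.0, 303.0], [285.0, 290.0]]
f,a [ 0.033 -0.303] res [ 2.3  1.8 -0.9  1.9]
f,a [-0.002 -0.31 ] res [ 0.3 -0.7  0.4  0.5]Traceback (most recent call last):
  File "<string>", line 3, in <module>
    print([[np.round(proj(I[0],[L(f,-.32,r)])[0]-proj(I[0],[L(-.25,-.32,r)])[0],1).tolist() for f in (-.1,-.05,0,.05)] for r in(.085,.1)])
            ^^
NameError: name 'np' is not defined
```

Call:
arm_command(
  commands="8 0 -6 0 0 0 0; 8 0 -6 0 0 0 0; 0 15 0 0 0 0 0; 0 15 0 0 0 0 0; 0 13 0 0 0 0 0; 0 0 0 0 0 0 0",
)

```text
time: 11.6
tool_pos: [0.3979, 0.3095, 0.1159]
ee_rot: [3.137, 0.614, 3.084]
wrist_force: [0.1, 0.3, 0.1]
width: 0.0001
```

```bash
python3 go.py 10 74 141; python3 lev.py
```

```text
t 11.6 roller mm [-45.1  75.1 145.3] F(roller) [0.1 0.3 0.1] q [ 0.92 -0.29  1.96 -0.55  1.15 -0.45] w 0.0
turn deg [ 0.2  0.2 -0.1]
tool shift mm [-42.6  -1.2  35.3]
scene [([205.8, 195.3], 0.76)] second-> [[191.0, 204.0], [206.0, 193.0], [219.0, 210.0], [235.0, 204.0]]
top [([264.7, 309.6], 0.61)] second-> [[268.0, 326.0], [263.0, 309.0], [289.0, 303.0], [285.0, 290.0]]
f,a [-0.031 -0.278] res [-0.2 -0.8  0.4  0.1]
```

Call:
arm_command(
  commands="-9 0 5.5 0 0 0 0; -9 0 5.5 0 0 0 0; -9 0 5.5 0 0 0 0; -9 0 5.5 0 0 0 0; -7 0 3 0 0 0 0; 0 0 0 0 0 0 0",
)

```text
time: 12.55
tool_pos: [0.4519, 0.3032, 0.121]
ee_rot: [3.136, 0.616, 3.079]
wrist_force: [-0.5, -1.2, -0.4]
width: 0.0004
```

```bash
python3 go.py 10 60 150
```

```text
t 12.55 roller mm [  9.2  72.  150.4] F(roller) [-0.4 -1.2 -0.4] q [ 0.8  -0.23  1.9  -0.51  1.09 -0.56] w 0.0
turn deg [ 0.1  0.3 -0.3]
tool shift mm [ -0.5 -12.    0.8]
```

Now the rightward push, in stages.

Call:
arm_command(
  commands="0 -5 0 0 0 0 0; 0 -5 0 0 0 0 0; 0 -5 0 0 0 0 0; 0 -5 0 0 0 0 0",
)

```text
time: 13.05
tool_pos: [0.4509, 0.2847, 0.1227]
ee_rot: [3.13, 0.618, 3.079]
wrist_force: [-0.1, 3.4, 0.8]
width: 0.0007
```

```bash
python3 go.py 10 2 150; python3 lev.py
```

```text
t 13.05 roller mm [  9.1  53.2 152. ] F(roller) [-0.3  3.4  0.8] q [ 0.76 -0.28  1.94 -0.49  1.08 -0.6 ] w 0.001
turn deg [ 0.4  0.4 -0.3]
tool shift mm [  0.2 -51.2   1.8]
scene [([205.9, 197.8], 0.95)] second-> [[191.0, 204.0], [206.0, 193.0], [219.0, 210.0], [235.0, 204.0]]
top [([425.9, 285.8], 0.43)] second-> [[268.0, 326.0], [263.0, 309.0], [289.0, 303.0], [285.0, 290.0]]
f,a [-0.1    1.037] res [  22.9   42.6 -113.3   23.7]
```

Call:
arm_command(
  commands="0 -5 0.5 0 0 0 0; 0 -5 0.5 0 0 0 0; 0 -5 0.5 0 0 0 0; 0 -5 0.5 0 0 0 0",
)

```text
time: 13.75
tool_pos: [0.4506, 0.2629, 0.1198]
ee_rot: [3.133, 0.617, 3.08]
wrist_force: [0.6, 2.7, 0.2]
width: 0.0006
```

```bash
sed -i "s/    if d: ob.append/    d=[q for q in d if np.linalg.norm(np.array(q['centre'])*[640,480]-proj(s,[L(0,0)])[0])<35]\n    if d: ob.append/" lev.py; python3 go.py 10 2 150; python3 lev.py
```

```text
t 13.75 roller mm [ 10.1  31.5 149.2] F(roller) [0.4 2.8 0.2] q [ 0.72 -0.32  1.97 -0.48  1.07 -0.65] w 0.001
turn deg [ 0.3  0.3 -0.2]
tool shift mm [ -0.6 -29.5  -0.9]
scene [([212.5, 197.6], 0.91), ([183.4, 197.9], 0.35)] second-> [[191.0, 204.0], [206.0, 193.0], [219.0, 210.0], [235.0, 204.0]]
top [] second-> [[268.0, 326.0], [263.0, 309.0], [289.0, 303.0], [285.0, 290.0]]
f,a [ 0.043 -0.059] res [0. 0.]
```

Call:
arm_command(
  commands="0 -5 0 0 0 0 0; 0 -5 0 0 0 0 0; 0 -5 0 0 0 0 0; 0 -5 0 0 0 0 0; 0 -4 0 0 0 0 0",
)

```text
time: 14.58
tool_pos: [0.449, 0.2381, 0.1197]
ee_rot: [3.133, 0.616, 3.08]
wrist_force: [-0.9, 1.8, 1.4]
width: 0.0004
```

```bash
python3 go.py 10 2 150; python3 lev.py
```

```text
t 14.57 roller mm [  9.8   6.7 149.1] F(roller) [-1.   1.7  1.4] q [ 0.67 -0.37  2.01 -0.45  1.06 -0.71] w 0.0
turn deg [ 0.3  0.3 -0.3]
tool shift mm [-0.7 -4.6 -0.7]
scene [([214.7, 210.2], 0.64), ([350.7, 244.1], 0.26)] second-> [[191.0, 204.0], [206.0, 193.0], [219.0, 210.0], [235.0, 204.0]]
top [] second-> [[268.0, 326.0], [263.0, 309.0], [289.0, 303.0], [285.0, 290.0]]
f,a [-0.075  0.287] res [ 0. -0.]
```

Call:
arm_command(
  commands="0 -2.5 0 0 0 0 0; 0 -2.5 0 0 0 0 0; 0 0 0 0 0 0 0",
)

```text
time: 15.15
tool_pos: [0.4485, 0.2328, 0.1188]
ee_rot: [3.134, 0.615, 3.081]
wrist_force: [-1.2, 0.8, 0.2]
width: 0.0004
```

```bash
python3 go.py 10 0 150; python3 lev.py
```

```text
t 15.15 roller mm [  9.7   1.4 148.2] F(roller) [-1.3  0.8  0.2] q [ 0.65 -0.38  2.02 -0.44  1.05 -0.73] w 0.0
turn deg [ 0.3  0.3 -0.2]
tool shift mm [-1.3 -1.4 -1.3]
scene [([217.5, 212.3], 0.58)] second-> [[191.0, 204.0], [206.0, 193.0], [219.0, 210.0], [235.0, 204.0]]
top [] second-> [[268.0, 326.0], [263.0, 309.0], [289.0, 303.0], [285.0, 290.0]]
f,a [-0.047  0.361] res [-0.  0.]
```

Call:
arm_command(
  commands="0 14 0 0 0 0 0; 9 0 -6 0 0 0 0; 9 0 -6 0 0 0 0; 9 0 -6 0 0 0 0; 9 0 -6 0 0 0 0; 9 0 -6 0 0 0 0; 0 -13 0 0 0 0 0; 0 -13 0 0 0 0 0; 0 -13 0 0 0 0 0; 0 0 0 0 0 0 0",
)

```text
time: 16.6
tool_pos: [0.3878, 0.2084, 0.1163]
ee_rot: [3.139, 0.615, 3.084]
wrist_force: [0.2, -0.3, -0.1]
width: 0.0004
```

```bash
python3 go.py -45 -25 145; python3 lev.py
```

```text
t 16.6 roller mm [-49.5 -26.4 145.7] F(roller) [ 0.2 -0.2 -0.1] q [ 0.72 -0.54  2.12 -0.46  1.14 -0.69] w 0.0
turn deg [ 0.1  0.2 -0.1]
tool shift mm [-3.3  1.4  3.2]
scene [([216.3, 214.6], 0.7), ([354.4, 244.5], 0.65)] second-> [[191.0, 204.0], [206.0, 193.0], [219.0, 210.0], [235.0, 204.0]]
top [([290.7, 302.4], 0.62), ([244.0, 333.9], 0.62)] second-> [[268.0, 326.0], [263.0, 309.0], [289.0, 303.0], [285.0, 290.0]]
f,a [-0.045  0.373] res [ 1.5 -1.9  1.1  2.3]
```

Call:
arm_command(
  commands="-5 0 3.2 0 0 0 0; -5 0 3.2 0 0 0 0; -5 0 3.2 0 0 0 0; -5 0 3.2 0 0 0 0; -5 0 3.2 0 0 0 0",
)

```text
time: 17.42
tool_pos: [0.4194, 0.2088, 0.1175]
ee_rot: [3.14, 0.613, 3.088]
wrist_force: [-2.3, -0.2, 2.2]
width: 0.0009
```

```bash
python3 go.py 5 -25 148; python3 lev.py
```

```text
t 17.43 roller mm [-17.9 -24.2 147. ] F(roller) [-2.3 -0.3  2.2] q [ 0.65 -0.48  2.08 -0.43  1.09 -0.75] w 0.001
turn deg [0.2 0.1 0.1]
tool shift mm [-19.4  -0.9  12.3]
scene [([218.8, 209.8], 0.63)] second-> [[191.0, 204.0], [206.0, 193.0], [219.0, 210.0], [235.0, 204.0]]
top [([286.8, 300.2], 0.7)] second-> [[268.0, 326.0], [263.0, 309.0], [289.0, 303.0], [285.0, 290.0]]
f,a [0.043 0.293] res [ 0.9 -1.6  1.1  1.5]
```

Call:
arm_command(
  commands="-4 0 2.5 0 0 0 0; -4 0 2.5 0 0 0 0; -4 0 2.5 0 0 0 0; -4 0 2.5 0 0 0 0",
)

```text
time: 18.12
tool_pos: [0.4381, 0.2075, 0.1177]
ee_rot: [3.141, 0.612, 3.089]
wrist_force: [-1.8, -0.1, 0.6]
width: 0.0005
```

```bash
python3 go.py 15 -25 148; python3 lev.py
```

```text
t 18.12 roller mm [  0.8 -24.4 147.2] F(roller) [-1.8 -0.2  0.6] q [ 0.61 -0.44  2.06 -0.42  1.06 -0.79] w 0.001
turn deg [0.2 0.1 0.2]
tool shift mm [-12.1  -0.7   7.5]
scene [([229.4, 208.3], 0.61)] second-> [[191.0, 204.0], [206.0, 193.0], [219.0, 210.0], [235.0, 204.0]]
top [([287.7, 293.4], 0.72)] second-> [[268.0, 326.0], [263.0, 309.0], [289.0, 303.0], [285.0, 290.0]]
f,a [0.261 0.364] res [ 0.6 -0.9  0.6  0.9]
```

Into the slot (f ≈ 0.26). Continue until the force climbs.

Call:
arm_command(
  commands="-3 0 2 0 0 0 0; -3 0 2 0 0 0 0; -3 0 2 0 0 0 0",
)

```text
time: 18.7
tool_pos: [0.4485, 0.2071, 0.117]
ee_rot: [3.141, 0.61, 3.09]
wrist_force: [-1.1, -0.9, -0.2]
width: 0.0001
```

```bash
python3 go.py 18 -25 148
```

```text
t 18.7 roller mm [ 11.3 -24.2 146.5] F(roller) [-1.  -1.  -0.2] q [ 0.59 -0.42  2.05 -0.41  1.04 -0.81] w 0.0
turn deg [ 0.2 -0.   0.2]
tool shift mm [-6.3 -0.8  2.6]
```

Call:
arm_command(
  commands="-3 0 2 0 0 0 0; -3 0 2 0 0 0 0",
)

```text
time: 18.95
tool_pos: [0.4538, 0.207, 0.1159]
ee_rot: [3.14, 0.604, 3.088]
wrist_force: [-22.1, 0.8, 9.4]
width: 0.0003
```

```bash
python3 go.py 20 -25 148; python3 lev.py
```

```text
t 18.95 roller mm [ 16.7 -24.1 145.5] F(roller) [-22.1  -0.5   9.4] q [ 0.57 -0.41  2.04 -0.4   1.04 -0.82] w 0.0
turn deg [ 0.2 -0.4  0.1]
tool shift mm [-4.1 -0.9 -0.2]
scene [([234.7, 205.4], 0.94)] second-> [[191.0, 204.0], [206.0, 193.0], [219.0, 210.0], [235.0, 204.0]]
top [([285.6, 285.5], 0.6)] second-> [[268.0, 326.0], [263.0, 309.0], [289.0, 303.0], [285.0, 290.0]]
f,a [0.457 0.345] res [ 2.1 -0.5 -0.5  3.6]
```

Call:
arm_command(
  commands="8 0 -6 0 0 0 0; 9 0 -8 0 0 0 0; 9 0 -8 0 0 0 0; 9 0 -8 0 0 0 0; 5 0 -8 0 0 0 0; 0 25 0 0 0 0 0; 0 25 0 0 0 0 0; 0 25 0 0 0 0 0; 0 25 0 0 0 0 0; 0 0 0 0 0 0 0",
)

```text
time: 20.4
tool_pos: [0.402, 0.3144, 0.1311]
ee_rot: [3.134, 0.615, 3.087]
wrist_force: [-0.3, 0.4, 0.2]
width: 0.0006
```

```bash
python3 go.py -29 75 140; python3 lev.py
```

```text
t 20.4 roller mm [-41.3  80.  160.5] F(roller) [-0.3  0.3  0.2] q [ 0.91 -0.29  1.93 -0.54  1.17 -0.48] w 0.001
turn deg [0.5 0.2 0.1]
tool shift mm [ 1.8 -5.2 23.8]
scene [([235.4, 204.1], 0.84), ([341.2, 377.8], 0.52)] second-> [[191.0, 204.0], [206.0, 193.0], [219.0, 210.0], [235.0, 204.0]]
top [([286.8, 286.8], 0.93)] second-> [[268.0, 326.0], [263.0, 309.0], [289.0, 303.0], [285.0, 290.0]]
f,a [0.451 0.349] res [ 1.3  0.9 -1.4  2.4]
```

Run:
```python
from h import *
s=snapshot('top');w=atz(s,(245/640,334/480),.124);p=np.array([.418,.233]);c,k=np.cos(.056),np.sin(.056);d=w[:2]-p;print(c*d[0]-k*d[1],k*d[0]+c*d[1])
```

```text
-0.03199162718594325 0.07257317436045636
```

Call:
arm_command(
  commands="1 -3 12 0 0 0 0; 1 -2 11 0 0 0 0; 0 0 0 0 0 0 0",
)

```text
time: 21.02
tool_pos: [0.4143, 0.3043, 0.1092]
ee_rot: [3.134, 0.615, 3.082]
wrist_force: [-0.1, -0.1, -0.5]
width: 0.0003
```

```bash
python3 go.py -29 75 128
```

```text
t 21.02 roller mm [-28.4  70.8 138.6] F(roller) [-0.1 -0.1 -0.5] q [ 0.87 -0.27  1.96 -0.54  1.11 -0.48] w 0.0
turn deg [ 0.3  0.2 -0.2]
tool shift mm [6.6 4.1 8.4]
```

Call:
arm_command(
  commands="2.5 1.5 3.2 0 0 0 0; 2.5 1.5 3.2 0 0 0 0; 0 0 0 0 0 0 0; 1.5 0 2.1 0 0 0 0; 1.5 0 2.1 0 0 0 0",
)

```text
time: 21.65
tool_pos: [0.4148, 0.3083, 0.0968]
ee_rot: [3.132, 0.617, 3.081]
wrist_force: [-3.2, -0.7, 4.3]
width: 0.0005
```

```bash
python3 go.py -29 74 121
```

```text
t 21.65 roller mm [-28.2  74.8 126.1] F(roller) [-3.2 -0.9  4.3] q [ 0.88 -0.25  1.97 -0.55  1.09 -0.46] w 0.001
turn deg [ 0.4  0.3 -0.2]
tool shift mm [ 3.6 -0.8  3.7]
```

Contact with the rocker at the expected height; press on.

Call:
arm_command(
  commands="1.5 0 2.1 0 0 0 0; 1.5 0 2.1 0 0 0 0",
)

```text
time: 21.9
tool_pos: [0.4148, 0.3088, 0.0926]
ee_rot: [3.13, 0.618, 3.08]
wrist_force: [-4.3, -1.5, 4.5]
width: 0.0003
```

```bash
python3 go.py -29 74 121
```

```text
t 21.9 roller mm [-28.3  75.2 121.9] F(roller) [-4.2 -1.7  4.5] q [ 0.88 -0.25  1.98 -0.55  1.08 -0.45] w 0.0
turn deg [ 0.5  0.4 -0.3]
tool shift mm [ 1.1 -1.2  0.3]
```

Call:
arm_command(
  commands="1.5 0 2.1 0 0 0 0; 1.5 0 2.1 0 0 0 0",
)

```text
time: 22.15
tool_pos: [0.4148, 0.3089, 0.0891]
ee_rot: [3.129, 0.619, 3.078]
wrist_force: [-16.4, -4.3, 18.9]
width: 0.0003
```

```bash
python3 go.py -29 74 118
```

```text
t 22.15 roller mm [-28.4  75.3 118.4] F(roller) [-16.1  -5.2  18.9] q [ 0.88 -0.25  1.99 -0.56  1.07 -0.44] w 0.0
turn deg [ 0.5  0.5 -0.3]
tool shift mm [ 0.7 -1.3 -0. ]
```

Call:
arm_command(
  commands="-3 0 -4 0 0 0 0; -6 0 -9 0 0 0 0; -6 0 -15 0 0 0 0; 0 0 -30 0 0 0 0; 0 0 -40 0 0 0 0; 0 0 -40 0 0 0 0; 0 20 -20 0 0 0 0;0 0 0 0 0 0 0;0 0 0 0 0 0 0",
)

```text
time: 23.28
tool_pos: [0.3336, 0.3314, 0.233]
ee_rot: [3.128, 0.617, 3.077]
wrist_force: [0.2, 0.1, 0.0]
width: 0.0005
```

```bash
python3 go.py; python3 lev.py
python3 - <<'E'
from h import *
from ov import Q,p
S={n:snapshot(n) for n in('top','scene')}
# rocker appearance: grey means of near/far halves top surfaces, before vs now
def pt(x,y,z): return Q@np.array([x,y,z])/1e3+[p[0],p[1],0]
for n,s in S.items():
    a=cv2.cvtColor(cv2.imread(f'pics/{n}0.png'),6);b=cv2.cvtColor(s['img'],6)
    us=[np.round(proj(s,[pt(x,75,118)])[0]).astype(int) for x in range(-45,16,5)]
    print(n,'x -45..15 before',[int(a[v-1:v+2,u-1:u+2].mean()) for u,v in us],'now',[int(b[v-1:v+2,u-1:u+2].mean()) for u,v in us])
for q in ['switch_near_half','sample_bottle','diluent_bottle','timer','steel_spatula']:
    print(q,{n:[(np.round(np.array(d['centre'])*[640,480]).tolist(),round(d['conf'],2)) for d in models.tip_of(q,s)[:3]] for n,s in S.items()})
E
```

```text
t 23.27 roller mm [-110.6   93.2  262.4] F(roller) [0.2 0.1 0. ] q [ 1.1  -0.36  1.77 -0.56  1.46 -0.42] w 0.0
turn deg [ 0.5  0.4 -0.4]
scene [([236.1, 203.7], 0.77), ([185.6, 197.5], 0.63)] second-> [[191.0, 204.0], [206.0, 193.0], [219.0, 210.0], [235.0, 204.0]]
top [([285.6, 287.7], 0.78)] second-> [[268.0, 326.0], [263.0, 309.0], [289.0, 303.0], [285.0, 290.0]]
f,a [0.462 0.333] res [ 0.6  0.7 -0.9  1.3]
top x -45..15 before [84, 61, 74, 63, 87, 96, 96, 97, 96, 96, 96, 105, 111] now [132, 120, 106, 137, 144, 144, 144, 143, 143, 143, 143, 133, 113]
scene x -45..15 before [119, 102, 73, 56, 41, 46, 47, 44, 37, 39, 71, 87, 96] now [129, 109, 91, 103, 124, 124, 124, 124, 124, 124, 124, 113, 106]
switch_near_half {'top': [([244.0, 339.0], 0.68)], 'scene': [([185.0, 198.0], 0.8)]}
sample_bottle {'top': [([311.0, 309.0], 0.97), ([270.0, 282.0], 0.91), ([341.0, 235.0], 0.84)], 'scene': [([356.0, 260.0], 0.9), ([235.0, 245.0], 0.87), ([272.0, 219.0], 0.64)]}
diluent_bottle {'top': [([310.0, 234.0], 0.62)], 'scene': [([353.0, 244.0], 0.51)]}
timer {'top': [([427.0, 286.0], 0.97)], 'scene': [([340.0, 374.0], 0.73)]}
steel_spatula {'top': [([415.0, 224.0], 0.6)], 'scene': []}
```

Run:
```python
from h import *
from ov import Q,p
pt=lambda x,y,z: Q@np.array([x,y,z])/1e3+[p[0],p[1],0]
for n in('top','scene'):
    s=snapshot(n);print(n,'off',proj(s,[pt(-33,75,124)]).round(1),'on',proj(s,[pt(-33,75,117)]).round(1),'far end off/on',proj(s,[pt(9,75,112),pt(9,75,122)]).round(1).tolist(),[ (np.array(d['centre'])*[640,480]).round(1) for d in models.tip_of('switch_near_half',s)])
    x0,y0=(235,318) if n=='top' else (170,185)
    for im in (cv2.imread(f'pics/{n}0.png'),s['img']):
        print('\n'.join(' '.join(f'{v:3d}' for v in r) for r in cv2.cvtColor(im,6)[y0:y0+24:2,x0:x0+24:2]),'\n')
```

```text
top off [[243.9 334.7]] on [[244.3 336. ]] far end off/on [[241.1, 318.3], [240.5, 316.3]] [array([245.9, 336.7])]
111 106  96  97  97  96 111  98 111 110 107  39
112  97  96  97  96  97  36  30 111 110 110  32
 54  97  96  97  97  97  55  24 111 112 111  63
 21  95  96  98  97  96  86  26 103 111 112  79
 20  82  97  98  97  97  92  27  69 110 110  99
 23  52  96  96  97  96  96  25  45 110 110 109
 31  41  97  98  96  96  96  22  25 111 103  92
 60  24  97  97  97  84  89  33  26 109  90  91
122  18  97  69  52  61  80  46  25  91  90  90
137  22 108  53  71  72  77  68  21  65  91  92
145  28 121  86  80  66  55  53  40  75  90  90
138  31  53  57  43  66  74  90  91  92  90  90 

101 142 146 144 144 144 140 132 154 153 151 134
115 143 142 144 143 144  39  42 154 152 152 136
 57 147 143 144 144 143  61  37 154 154 153 151
 19 139 143 144 144 144 130  37 144 155 154 136
 19 124 143 142 144 144 141  38  99 153 153 144
 30  59 144 144 144 144 143  36  66 153 153 153
 30  54 143 143 145 143 146  31  40 154 152 152
 60  42 146 143 144 144 145  54  39 152 152 153
125  24 145 143 143 144
[... 741 characters left out ...]
01  82  60  42  43  39  38
139 140 138 128  85  82  83  82  50  42  42  38
121 136 124  86  82  82  82  82  77  52  75  76 

 38  38  37  37  37  37  37  36  36  62  39  36
 40  37  38  36  38  37  37  37  36  36  36  35
 39  39  39  38  38  37  37  37  37  37  55 109
 40  40  39  38  38  37  37  49  96  99 115 123
 41  40  39  38  38  54 117 136 129 126 124 124
 40  40  40  93 124 139 134 125 124 125 125 125
 53 114 132 139 137 125 101  86 121 126 126 125
136 137 137 137 136 121  92  82 101 126 120  90
139 138 137 137 124 121 119 116 125  99  83  53
141 139 138 137 138 124 120 107  87  64  48  49
140 141 139 139 136 133 124 118  68  50  51  55
122 142 139 139 138 137 137 136 126  60 120 135
```

```bash
python3 -c "
from bench import robot
print(robot.close_job())"
```

```text
the job is handed in; nothing more can be done
None
```

The job is done and handed in at about 24 s, well under 70 s. The lever is in third and the drive switch is on. The gripper stayed shut throughout and nothing was pinched.

**Pushes:** I tilted the tool 35° to keep the wrist clear of the sash. I pushed the lever forward to neutral, then right across the gate, then forward to the stop in third (22 N at the stop). After that I pressed the near half of the rocker until it bottomed out, about 8 mm down at 19 N. The arm then moved clear, with wrist force near zero.

**Last checks:**
- **Lever:** the two cameras put it at f ≈ 0.46 and a ≈ 0.33, which is third, fully home. It had not moved after the switch press.
- **Switch:** the pressed spot was within about 2 px of its expected "on" position in both pictures. That is a weak test, because off and on differ by only 1 to 3 px. The hard stop under the press is the stronger evidence.
- **Other things:** the bottle on the rollers, diluent bottle and timer were found where they started, within the few pixels the networks scatter. The spatula was found only in the top view, also where it started.

**What disagreed:**
- In the scene camera, the fingertips appeared about 36 mm short of the reported TCP along the tool. My first push at the lever therefore touched nothing, and I corrected for the offset. Later contacts agreed with the correction to a few millimetres.
- The lever started at about f = -0.25, not at the slot end (-0.43).
- I had used all 12 picture views by then, so the final checks are by number, not by eye.

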